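# Slide a brass sheet off its holder's edge and lay it on the bench block

### The job

The thin brass sheet lies flat in the shallow channel of the wooden holder, where its edges cannot be grasped. Pressing lightly on its face (never above 25 N), slide it out over the holder's open end until a good third of it overhangs, still lying flat, then take the overhanging part in the fingers, lift the sheet off and lay it flat, centred and square (long side along long side) on the small steel bench block. Do not drop the sheet, and leave the rings, the box and the screwdriver alone.

Things in the scene. Friction and masses are not known exactly. Their poses are not given: they have to be found in the camera images.
- holder: fixed wooden sheet holder, 140 x 71 mm, its dark top 36 to 46 mm above the bench (varies). A 55 mm wide channel lies between wooden fences 8 wide and 6 mm high, closed by a like fence at the back. Origin: on the top (channel floor), middle of the open edge; x points level out of the open end, y across, z up. It lies at x -140 to 0 mm; beyond x = 0 is free air down to the bench. Rigid
- sheet: loose brass sheet 80 x 50 x 2.5 mm, about 85 g, its length along the channel. Origin: centre of its underside; x along its 80 mm length, z up. Its leading edge starts 15 to 45 mm short of the open edge; it tips over that edge at 40 mm overhang. It slides smoothly on the channel floor (friction about 0.3), fingertips grip it better
- block: fixed steel bench block, 60 long x 36 wide x 22 mm high, on a dark wooden foot 72 x 42 mm; its top is 27 to 35 mm above the bench (varies). Origin: centre of the top face; x along its 60 mm length, z up. The sheet, centred, overhangs it by 10 mm at the ends and 7 mm at the sides
- wax_ring: bystander: loose blue ring 25 mm across, 8 mm high, lying flat; origin at the centre of its underside
- metal_ring: bystander: loose brass ring 24 mm across, 7 mm high, lying flat; origin at the centre of its underside
- ring_box: bystander: loose black box 55 x 60 x 28 mm; origin at the centre of its underside
- screwdriver: bystander: loose tool with a wooden handle, 150 mm long, up to about 30 mm high, lying on the bench along its x axis
There are look-alikes about, which are no part of the job. Several things have the shape of the holder; the one meant has the colours described above. Of the things that look like the sheet, the smaller one is meant.

How it is judged:
By the outcome, as a careful person would: the job done as asked, in the order asked, and still so for the second after the job is handed in, with the robot touching nothing.
It also fails if it takes over 64 s, if anything falls off the work surface, if the arm or the gripper's body presses on something with over 40 N, if the wrist force passes 120 N, or if a joint passes its speed limit or range.

### The arm

A 6-joint arm with a two-finger parallel gripper is mounted at the origin on the work surface. World frame = base frame: x ahead of the robot, y to its left, z up, the work surface at z = 0. Lengths are in mm, angles in degrees, forces in N, time in s.
With the tool pointing down it reaches from about 350 to 850 mm from the base axis. Payload 8.1 kg.
Tool frame: the origin (TCP) lies on the centre line of the jaws, within the pads' length; the fingertips stand 19 mm ahead of it and the grasp point (between the pads) is the TCP; z points along the fingers, y is the direction in which the jaws open and shut (so a half turn about z gives the same grasp; the last joint's range is limited). The gripper opens to 85 mm and grips with 20 to 120 N. Pads are 22 mm wide; open, the fingers measure 114 mm over their backs; the gripper's body (76 mm by 85 mm) begins 54 mm behind the grasp point. The pads swing forward as they close: fully open they stand 13 mm farther back than shut.
Start: joints at [64.664, 7.471, 85.268, -0, 87.261, -4.893], TCP at [209.545, 562.224, 250.292] pointing down, gripper open.
Joint ranges: [-169.43, 169.43], [-51.17, 129.36], [1.28, 143.12], [-76.62, 256.62], [0, 156.53], [-152.29, 152.29]. Speed limits (degrees/s): [136.94, 136.94, 159.86, 180, 180, 180].

### API

Orientations are given as [roll, pitch, yaw] about the fixed x, y, z axes, in that order (R = Rz(yaw) Ry(pitch) Rx(roll)).
In Python, from bench import r, viewer gives the robot as it stands.
- The arm moves only by the tool carry_out, never from a script. Its argument "commands" is a list that holds one entry, the list of rows, each a list of 7 numbers: the finger opening in mm, from 0 to 85.4, then the shift along the tool's x, y, z in mm, then the turn, a rotation vector about the tool's x, y, z in degrees. A call has 1 to 5 rows; each row is the pose to reach, as a shift and turn from the pose commanded when the call began, along the tool's axes at that moment; what a row does not reach only later rows make up. A row lasts 1/8 s, in which the tool goes at most 62.5 mm and 10.7 degrees, less where a joint would pass 70% of its speed; a pose out of reach is approached as far as the arm can. A call with a gripper value outside its range is refused whole. The fingers move at their own pace and stop on an object; "grip_force" is the grip in N (left out, the last holds). Time passes only in rows, so rows that repeat a pose let the fingers close. It gives the time, the measured TCP pose, the force and the opening at its end, in the units of the state.
- r.sense(): the state, without advancing time (a new reading comes with each control period).
- viewer.snapshot(name): name is "scene" or "top"; returns the picture (420x560x3 uint8, red, green, blue); there is no depth.
- viewer.calibration(name): a dict with "camera_matrix" (3x3 intrinsics, pixels), "k1" (the pictures are not rectified: a ray, as slopes to the right and down, at radius r is drawn at 1 + k1 r^2 times it, then the intrinsics apply), "rvec" (rotation vector, rad) and "tvec" (3), from world to camera coordinates, as OpenCV has them. Camera axes: x right, y down, z forward; pixel columns grow to the right and rows downward; lengths in mm; the calibration is good to about 2 mm. A picture is of the moment at which its call begins. calibration takes no time and is no camera call.
- r.hand_in(): hands the job in, once; it reports no verdict.
The state is a dict: "time": time; "joint_pos": joint angles; "qd": joint speeds; "joint_efforts": joint torques, N m; "tool_pos": TCP position; "tcp_rot": TCP orientation; "ft_force": force on the tool from outside, world axes, zero at the start; "wrist_torque": the same for the moment, N m; "finger_gap": finger opening in mm.
Only numpy, scipy, OpenCV 4.12 (cv2) and the standard library are available. Lean on these libraries where they do the work, as an engineer would, in place of code of your own. Each camera call takes 0.05 s, during which the arm holds its last target. There are 200 camera calls.

## Working session

There is one attempt and no reset: what is moved stays moved. The work goes in short steps, Python scripts to look and compute and a tool call to move; the robot and the scene stay as the last step left them, time stands still between calls to the robot, and variables do not carry over. Pictures are saved under pics/ and viewed, about 8 in all and at most 12, crops included, and the job is handed in when it is done.

Besides the shell and the picture viewer there is one more tool, called after "Call:" as a command line: name --argument value ..., lists and objects as JSON in quotes. carry_out: Moves the arm, as the interface text tells. Its arguments: {"type":"object","properties":{"commands":{"type":"array","items":{"type":"array","items":{"type":"array","items":{"type":"number"}}}},"grip_force":{"type":"number"}},"required":["commands"]}

```bash
mkdir -p pics; ls
python3 - <<'E'
from bench import r, viewer
import cv2
s=r.sense();print(s)
for n in("scene","top"):
    im=viewer.snapshot(n);cv2.imwrite(f"pics/{n}0.png",im[:,:,::-1]);c=viewer.calibration(n);print(n,c)
E
```

```text
pics
{'time': 0.0, 'joint_pos': array([ 6.46657413e+01,  7.51522027e+00,  8.53311225e+01,  3.67549890e-03,
        8.72605502e+01, -4.89143986e+00]), 'qd': array([-0.11179096,  0.06143433, -0.10608282, -0.04724792, -0.02643456,
        0.04384997]), 'joint_efforts': array([ 1.09252476e-03, -5.69419527e+01, -5.00542867e+01, -4.03195872e-04,
        1.54509838e-02,  2.23633413e-05]), 'tool_pos': array([209.2824456 , 561.76249916, 249.22555819]), 'tcp_rot': array([-1.79893809e+02, -1.27721435e-02,  1.59556990e+02]), 'ft_force': array([-0.36522395, -0.44910688,  0.65476279]), 'wrist_torque': array([-0.01658768, -0.04010397,  0.00239019]), 'finger_gap': 85.02874613099328}
scene {'camera_matrix': array([[468.99852771,   0.        , 282.03706059],
       [  0.        , 468.99852771, 205.40039769],
       [  0.        ,   0.        ,   1.        ]]), 'k1': 0.0026263856331930156, 'rvec': array([ 1.90784935,  1.46820175, -0.65245797]), 'tvec': array([-185.46124697, -260.80145315, 1504.57822548])}
top {'camera_matrix': array([[539.21106405,   0.        , 276.99987642],
       [  0.        , 539.21106405, 213.78649635],
       [  0.        ,   0.        ,   1.        ]]), 'k1': -0.05334574286347894, 'rvec': array([ 2.18053165, -2.21884512,  0.0619134 ]), 'tvec': array([  56.28739619,  489.22985155, 1359.40864305])}
```

View pics/top0.png

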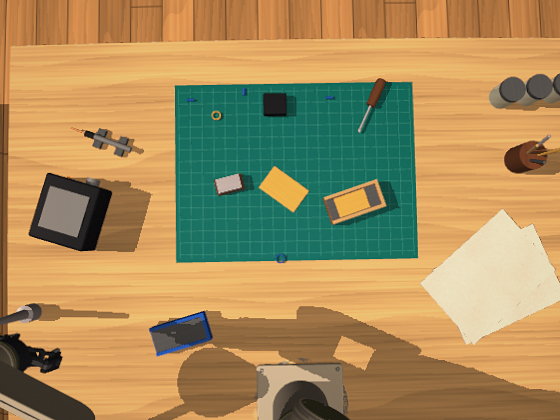

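View pics/scene0.png

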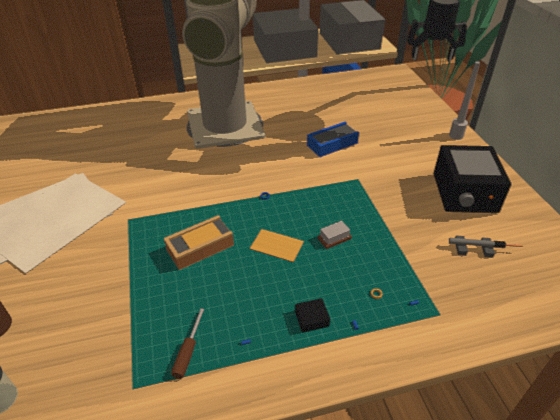

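The top view shows the holder at about (355,202) with the sheet in it at (354,204), the block at (229,184), and the larger decoy sheet at (284,189). Next I'll zoom in on the holder and block to find which end is open.

Run:
```python
import cv2,numpy as np
t=cv2.imread("pics/top0.png");s=cv2.imread("pics/scene0.png")
f=lambda im,x,y,w,h,k:cv2.resize(im[y:y+h,x:x+w],(w*k,h*k),interpolation=cv2.INTER_CUBIC)
a=f(t,315,172,80,60,5);b=f(s,160,210,80,60,5);c=f(t,205,162,48,40,8)[:300,:400];d=f(s,310,215,50,38,8)[:300,:400]
cv2.imwrite("pics/crop0.png",np.vstack([np.hstack([a,b]),np.hstack([c[:300,:384],d[:300,:384]]) if 0 else np.hstack([cv2.resize(c,(400,300)),cv2.resize(d,(400,300))])]))
```

```text
(no output)
```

View pics/crop0.png

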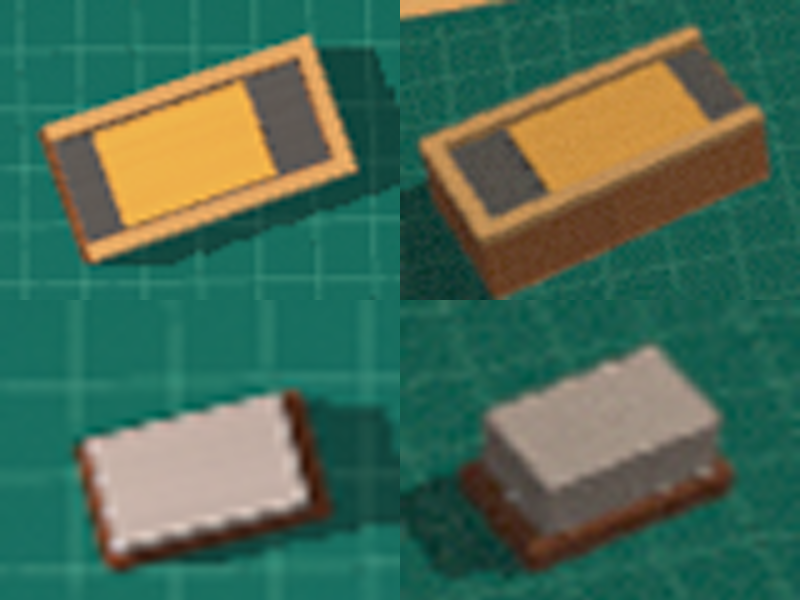

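The holder's open end is on the left in the top view (crop edge from (40,130) to (90,260)) and on the right in the scene view, facing the decoy and the block. Both block tops are clearly visible. Now I'll measure.

```bash
cat > h.py <<'E'
import cv2,numpy as np
from bench import r,viewer
C={n:viewer.calibration(n) for n in("scene","top")}
def ray(n,uv):
    c=C[n];K=c["camera_matrix"];R=cv2.Rodrigues(c["rvec"])[0]
    d=np.array([c["k1"],0,0,0,0.])
    p=cv2.undistortPoints(np.array([[uv]],float),K,d)[0,0]
    v=R.T@np.array([p[0],p[1],1]);return -R.T@c["tvec"],v/np.linalg.norm(v)
def onz(n,uv,z):
    o,v=ray(n,uv);return o+v*(z-o[2])/v[2]
def proj(n,P):
    c=C[n];return cv2.projectPoints(np.array(P,float).reshape(-1,1,3),c["rvec"],c["tvec"],c["camera_matrix"],np.array([c["k1"],0,0,0,0.]))[0][:,0]
def tri(a,b):
    (o1,v1),(o2,v2)=ray("top",a),ray("scene",b)
    s=np.linalg.lstsq(np.c_[v1,-v2],o2-o1,rcond=None)[0]
    p,q=o1+s[0]*v1,o2+s[1]*v2;return (p+q)/2,np.linalg.norm(p-q)
def blob(im,roi,lo,hi,k=6):
    """largest blob of HSV range in roi (x,y,w,h) of BGR im -> centroid px, quad corners px"""
    x,y,w,h=roi;c=cv2.resize(im[y:y+h,x:x+w],None,fx=k,fy=k,interpolation=cv2.INTER_CUBIC)
    m=cv2.inRange(cv2.cvtColor(c,cv2.COLOR_BGR2HSV),np.array(lo),np.array(hi))
    ct=max(cv2.findContours(m,cv2.RETR_EXTERNAL,cv2.CHAIN_APPROX_NONE)[0],key=cv2.contourArea)
    M=cv2.moments(ct);g=np.array([M["m10"],M["m01"]])/M["m00"]
    hull=cv2.convexHull(ct);e=2
    while True:
        q=cv2.approxPolyDP(hull,e,True)
        if len(q)<=4:break
        e+=1
    f=lambda p:(np.asarray(p,float)+.5)/k-.5+np.array([x,y])
    return f(g),f(q[:,0]),M["m00"]/k/k
E
python3 - <<'E'
from h import *
t=cv2.imread("pics/top0.png");s=cv2.imread("pics/scene0.png")
hs=lambda im,x,y:cv2.cvtColor(im[y:y+1,x:x+1],cv2.COLOR_BGR2HSV)[0,0]
for n,im,pts in(("top",t,dict(sheet=(352,203),fence=(342,190),fence2=(355,214),dark=(375,195),block=(229,183),foot=(228,194),mat=(300,150))),("scene",s,dict(sheet=(201,235),fence=(190,228),fence2=(214,242),dark=(175,245),block=(333,230),side=(345,237),side2=(325,236),mat=(250,300)))):
    print(n,{k:hs(im,*p).tolist() for k,p in pts.items()})
E
```

```text
top {'sheet': [19, 175, 238], 'fence': [70, 78, 130], 'fence2': [16, 141, 230], 'dark': [12, 27, 95], 'block': [10, 40, 198], 'foot': [86, 203, 68], 'mat': [85, 204, 111]}
scene {'sheet': [17, 174, 205], 'fence': [15, 143, 198], 'fence2': [12, 147, 113], 'dark': [23, 25, 82], 'block': [17, 45, 159], 'side': [13, 81, 98], 'side2': [9, 40, 82], 'mat': [82, 150, 102]}
```

```bash
cat >> h.py <<'E'
ROI=dict(holder=dict(top=(318,172,80,60),scene=(160,210,80,60)),block=dict(top=(205,165,50,38),scene=(310,215,50,38)))
COL=dict(sheet=([13,158,120],[24,255,255]),block=([0,0,125],[40,100,255]),hold=([5,90,140],[24,255,255]))
def rect(n,q,z):
    P=np.array([onz(n,p,z)[:2] for p in q]);(c,sz,a)=cv2.minAreaRect(P.astype(np.float32))
    if sz[0]<sz[1]: sz=sz[::-1];a+=90
    return np.round(P.mean(0),1),np.round(sz,1),round((a+90)%180-90,1)
E
python3 - <<'E'
from h import *
I=dict(top=cv2.imread("pics/top0.png"),scene=cv2.imread("pics/scene0.png"))
for nm,roi in(("sheet","holder"),("block","block"),("hold","holder")):
    B={n:blob(I[n],ROI[roi][n],*COL[nm]) for n in I}
    for n in I: print(nm,n,B[n][0].round(1),B[n][1].round(1).tolist(),round(B[n][2]))
    p,e=tri(B["top"][0],B["scene"][0]);print("  tri",p.round(1),round(e,1))
    qc={n:B[n][1].mean(0) for n in I};p2,e=tri(qc["top"],qc["scene"]);print("  triq",p2.round(1),round(e,1))
    for n in I:print("  rect",n,rect(n,B[n][1],p[2]))
E
```

```text
sheet top [351.4 202.4] [[362.6, 187.8], [369.1, 206.8], [339.9, 216.4], [333.8, 198.1]] 622
sheet scene [200.8 234.8] [[220.9, 233.9], [190.9, 247.9], [181.4, 235.1], [210.2, 222.2]] 525
  tri [ 514.  -137.7   41. ] 1.0
  triq [ 514.4 -137.6   41.4] 1.0
  rect top (array([ 514.4, -138.1]), array([77.1, 50.2]), -72.5)
  rect scene (array([ 513.6, -136.7]), array([76.9, 48.8]), -70.2)
block top [228.  183.2] [[238.2, 173.9], [240.8, 186.9], [217.6, 192.8], [215.1, 178.9]] 338
block scene [334.9 229.3] [[349.1, 229.1], [329.1, 238.1], [320.9, 229.6], [340.6, 220.4]] 266
  tri [568.6 170.6  31.6] 1.9
  triq [568.7 170.8  31.8] 1.8
  rect top (array([568.5, 169.9]), array([60.6, 35.5]), -78.8)
  rect scene (array([568.5, 171.9]), array([58.1, 34.2]), -74.2)
hold top [357.4 200.3] [[376.4, 179.1], [385.8, 205.4], [332.6, 223.6], [323.2, 197.2]] 1420
hold scene [197.6 236.2] [[231.8, 232.4], [176.6, 257.2], [163.9, 239.1], [217.1, 215.2]] 951
  tri [ 519.2 -148.8   44.6] 8.0
  triq [ 516.5 -145.7   41.7] 0.5
  rect top (array([ 516.3, -145.7]), array([141. ,  69.7]), -72.1)
  rect scene (array([ 518.2, -144. ]), array([137.6,  70.1]), -70.1)
```

Heights are roughly 41 mm for the sheet top and 31.6 mm for the block top. Next I'll refine the axis angles with edge line fits and plan the approach.

```bash
cat >> h.py <<'E'
def axis(im,n,roi,col,z,L,k=6):
    """contour -> world plane z; fit long sides; returns angle of long axis, centre from mid of fits"""
    x,y,w,h=roi;c=cv2.resize(im[y:y+h,x:x+w],None,fx=k,fy=k,interpolation=cv2.INTER_CUBIC)
    m=cv2.inRange(cv2.cvtColor(c,cv2.COLOR_BGR2HSV),np.array(col[0]),np.array(col[1]))
    ct=max(cv2.findContours(m,cv2.RETR_EXTERNAL,cv2.CHAIN_APPROX_NONE)[0],key=cv2.contourArea)[:,0]
    P=np.array([onz(n,(p+.5)/k-.5+np.array([x,y]),z)[:2] for p in ct])
    g,sz,a=cv2.minAreaRect(P.astype(np.float32));
    if sz[0]<sz[1]:a+=90;sz=sz[::-1]
    u=np.array([np.cos(np.radians(a)),np.sin(np.radians(a))]);v=np.array([-u[1],u[0]])
    q=(P-g)@np.c_[u,v];A=[]
    for sg in(1,-1):
        s=q[(np.abs(q[:,0])<.38*sz[0])&(sg*q[:,1]>.35*sz[1])]
        A.append(np.degrees(np.arctan(np.polyfit(s[:,0],s[:,1],1)[0])))
    return np.round([(a+90+t)%180 for t in A]+[ (a+90)%180],1)+0-90, np.round(g,1),np.round(sz,1)
def plan(d,dyaw,yaw,n=5,g=85):
    """cumulative tool-axis rows for a world shift d from commanded yaw"""
    y=np.radians(yaw);T=np.array([[np.cos(y),np.sin(y),0],[np.sin(y),-np.cos(y),0],[0,0,-1]])@np.array(d,float)
    for i in range(1,n+1):print([g]+np.round(T*i/n,1).tolist()+[0,0,round(-dyaw*i/n,1)])
E
python3 - <<'E'
from h import *
I=dict(top=cv2.imread("pics/top0.png"),scene=cv2.imread("pics/scene0.png"))
for n in I:
  for nm,roi,z in(("sheet","holder",41),("hold","holder",43.5),("block","block",31.5)):
    print(n,nm,*axis(I[n],n,ROI[roi][n],COL[nm],z,0))
y=159.55
for i in range(3):
    print("call",i);plan([102.6,-236.5,-20 if i<2 else -105],-17.1,y,5,0);y-=17.1
E
```

```text
top sheet [-71.  -71.6 -71.4] [ 514.  -138.5] [80.6 51.2]
top hold [-73.3 -69.2 -71.9] [ 516.5 -145.5] [143.3  72.3]
top block [-76.7 -76.6 -77. ] [567.7 169.5] [62.4 38. ]
scene sheet [-71.8 -72.1 -72. ] [ 513.7 -136.7] [80.3 51.3]
scene hold [-71.9 -73.7 -72. ] [ 516.4 -144. ] [141.4  73.3]
scene block [-76.6 -76.9 -76.4] [568.3 172. ] [60.2 37.4]
call 0
[0, -35.8, -37.1, 4.0, 0, 0, 3.4]
[0, -71.5, -74.3, 8.0, 0, 0, 6.8]
[0, -107.3, -111.4, 12.0, 0, 0, 10.3]
[0, -143.0, -148.6, 16.0, 0, 0, 13.7]
[0, -178.8, -185.7, 20.0, 0, 0, 17.1]
call 1
[0, -45.1, -25.0, 4.0, 0, 0, 3.4]
[0, -90.2, -50.0, 8.0, 0, 0, 6.8]
[0, -135.3, -75.0, 12.0, 0, 0, 10.3]
[0, -180.4, -100.0, 16.0, 0, 0, 13.7]
[0, -225.5, -125.0, 20.0, 0, 0, 17.1]
call 2
[0, -50.5, -10.6, 21.0, 0, 0, 3.4]
[0, -100.9, -21.3, 42.0, 0, 0, 6.8]
[0, -151.4, -31.9, 63.0, 0, 0, 10.3]
[0, -201.8, -42.5, 84.0, 0, 0, 13.7]
[0, -252.3, -53.1, 105.0, 0, 0, 17.1]
```

Call:
carry_out --commands '[[[0,-36,-37,4,0,0,3.4],[0,-71.5,-74.5,8,0,0,6.8],[0,-107,-111.5,12,0,0,10.3],[0,-143,-148.5,16,0,0,13.7],[0,-179,-185.5,20,0,0,17.2]]]' --grip_force 40

```text
time: 0.72
tool_pos: [312.7, 324.3, 229.8]
tcp_rot: [-180.0, 0.0, 142.3]
ft_force: [0.7, 0.0, 0.2]
finger_gap: -0.0
```

Call:
carry_out --commands '[[[0,-45,-25,4,0,0,3.4],[0,-90,-50,8,0,0,6.8],[0,-135.5,-75,12,0,0,10.3],[0,-180.5,-100,16,0,0,13.7],[0,-225.5,-125,20,0,0,17.2]]]'

```text
time: 1.35
tool_pos: [414.9, 87.5, 210.0]
tcp_rot: [180.0, -0.0, 125.0]
ft_force: [0.2, 0.7, -0.1]
finger_gap: -0.3
```

Call:
carry_out --commands '[[[0,-50.5,-10.5,21,0,0,3.4],[0,-101,-21.5,42,0,0,6.8],[0,-151.5,-32,63,0,0,10.3],[0,-202,-42.5,84,0,0,13.7],[0,-252.5,-53,105,0,0,17.2]]]'

```text
time: 1.98
tool_pos: [517.0, -149.4, 104.3]
tcp_rot: [-180.0, -0.0, 107.8]
ft_force: [0.8, 0.5, 0.6]
finger_gap: 0.1
```

Call:
carry_out --commands '[[[0,0,0,18,0,0,0],[0,0,0,34,0,0,0],[0,0,0,38,0,0,0],[0,0,0,39,0,0,0],[0,0,0,39,0,0,0]]]'

```text
time: 2.6
tool_pos: [517.3, -147.3, 67.3]
tcp_rot: [179.9, 0.1, 108.0]
ft_force: [0.5, -0.5, 0.7]
finger_gap: 0.0
```

Call:
carry_out --commands '[[[0,0,0,0.5,0,0,0],[0,0,0,1,0,0,0],[0,0,0,1.5,0,0,0],[0,0,0,2,0,0,0],[0,0,0,2,0,0,0]]]'

```text
time: 3.22
tool_pos: [516.7, -147.8, 64.2]
tcp_rot: [-180.0, -0.0, 108.0]
ft_force: [-0.9, 0.2, -1.1]
finger_gap: -0.1
```

Call:
carry_out --commands '[[[0,0,0,0.5,0,0,0],[0,0,0,1,0,0,0],[0,0,0,1.5,0,0,0],[0,0,0,1.5,0,0,0]]]'

```text
time: 3.72
tool_pos: [516.7, -147.8, 62.7]
tcp_rot: [-180.0, -0.0, 108.0]
ft_force: [0.5, -0.2, -0.2]
finger_gap: -0.1
```

Call:
carry_out --commands '[[[0,0,0,0.5,0,0,0],[0,0,0,1,0,0,0],[0,0,0,1,0,0,0]]]'

```text
time: 4.1
tool_pos: [516.7, -147.8, 61.7]
tcp_rot: [-180.0, -0.0, 108.0]
ft_force: [-1.1, 0.2, -0.1]
finger_gap: 0.0
```

Call:
carry_out --commands '[[[0,0,0,0.5,0,0,0],[0,0,0,1,0,0,0],[0,0,0,1,0,0,0]]]'

```text
time: 4.47
tool_pos: [516.7, -147.7, 60.7]
tcp_rot: [-180.0, -0.0, 108.0]
ft_force: [0.7, -0.4, 0.5]
finger_gap: -0.2
```

Call:
carry_out --commands '[[[0,0,0,0.4,0,0,0],[0,0,0,0.8,0,0,0],[0,0,0,0.8,0,0,0]]]'

```text
time: 4.85
tool_pos: [516.7, -147.8, 60.0]
tcp_rot: [-180.0, -0.0, 108.0]
ft_force: [-0.5, -0.3, -0.3]
finger_gap: 0.0
```

Call:
carry_out --commands '[[[0,0,0,0.4,0,0,0],[0,0,0,0.8,0,0,0],[0,0,0,0.8,0,0,0]]]'

```text
time: 5.22
tool_pos: [517.0, -147.8, 59.5]
tcp_rot: [180.0, 0.0, 108.0]
ft_force: [-1.0, 0.8, 3.6]
finger_gap: 0.1
```

Call:
carry_out --commands '[[[0,0,0,0.2,0,0,0],[0,0,0,0.3,0,0,0],[0,0,0,0.3,0,0,0]]]'

```text
time: 5.6
tool_pos: [517.1, -147.9, 59.5]
tcp_rot: [180.0, 0.0, 108.0]
ft_force: [-0.6, 0.3, 6.1]
finger_gap: -0.1
```

Call:
carry_out --commands '[[[0,1,0,0.2,0,0,0],[0,4,0,0.3,0,0,0],[0,8,0,0.3,0,0,0],[0,12,0,0.3,0,0,0],[0,15,0,0.3,0,0,0]]]'

```text
time: 6.22
tool_pos: [513.0, -133.9, 59.5]
tcp_rot: [179.9, 0.1, 108.0]
ft_force: [0.7, -1.9, 5.5]
finger_gap: 0.1
```

```bash
cat >> h.py <<'E'
def look(tag,nm="sheet",roi=None,z=41):
    for n in("top","scene"):
        im=viewer.snapshot(n)[:,:,::-1].copy();cv2.imwrite(f"pics/{n}{tag}.png",im)
        try:
            R=(roi or ROI["holder"])[n];B=blob(im,R,*COL[nm]);print(n,B[0].round(1),round(B[2]),*axis(im,n,R,COL[nm],z,0),[onz(n,p,z)[:2].round(1).tolist() for p in B[1]])
        except Exception as e:print(n,e)
E
python3 -c "
from h import *
W=dict(top=(300,165,100,70),scene=(150,200,110,75))
look('1',roi=W)
print(r.sense()['ft_force'])"
```

```text
top [302.5 192.4] 79 [-4.6 -1.1 -1.1] [538.6 -19.9] [43.  21.2] [[560.3, -10.5], [545.3, -30.6], [517.4, -8.8]]
scene [208.  233.4] 357 [-76.9 -72.2 -71.4] [ 509.4 -122.7] [80.  50.3] [[518.0, -78.5], [544.3, -151.1], [500.0, -166.5], [473.7, -95.4]]
[-0.38015916  0.44439282  5.97317659]
```

The sheet follows the fingertips 1:1, moving about 14.7 mm.

Call:
carry_out --commands '[[[0,2,0,0,0,0,0],[0,6,0,0,0,0,0],[0,10,0,0,0,0,0],[0,13,0,0,0,0,0],[0,15,0,0,0,0,0]]]'

```text
time: 6.95
tool_pos: [508.4, -119.6, 59.5]
tcp_rot: [179.9, 0.1, 108.0]
ft_force: [-0.2, -2.6, 6.3]
finger_gap: -0.2
```

Call:
carry_out --commands '[[[0,2,0,0,0,0,0],[0,6,0,0,0,0,0],[0,10,0,0,0,0,0],[0,13,0,0,0,0,0],[0,15,0,0,0,0,0]]]'

```text
time: 7.58
tool_pos: [503.8, -105.3, 59.5]
tcp_rot: [179.9, 0.1, 108.0]
ft_force: [0.6, -1.7, 6.1]
finger_gap: -0.1
```

```bash
python3 -c "
from h import *
W=dict(top=(315,165,85,70),scene=(150,200,93,75))
look('2',roi=W)
print(r.sense()['ft_force'])
f=lambda im,x,y,w,h,k:cv2.resize(im[y:y+h,x:x+w],(w*k,h*k),interpolation=cv2.INTER_CUBIC)
cv2.imwrite('pics/c2.png',np.hstack([f(cv2.imread('pics/top2.png'),300,165,100,75,4),f(cv2.imread('pics/scene2.png'),155,200,100,75,4)]))"
```

```text
top [319.2 206.1] 21 [-15.3  -8.3 -11.9] [505.5 -56.2] [22.8 10.7] [[515.6, -63.7], [493.6, -57.4], [511.2, -52.0]]
scene [219.7 228.5] 344 [-77.8 -73.4 -73.7] [500.5 -93.5] [79.9 50.6] [[509.9, -49.3], [534.9, -122.5], [493.3, -137.0], [467.9, -65.8]]
[-0.35628767 -0.53700513  6.16574965]
```

View pics/c2.png

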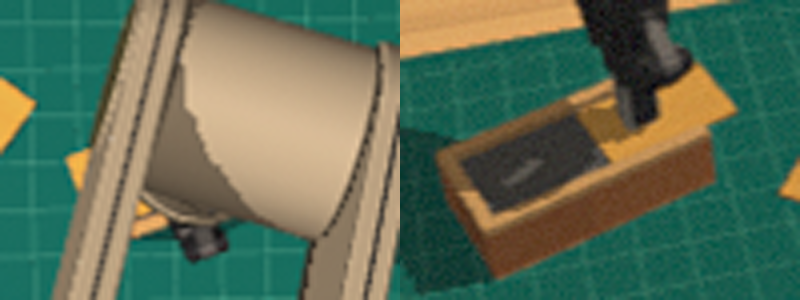

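The sheet lies flat and overhangs by about 21 mm (scene crop: leading corner at (737,108), fence end at (712,130)). I'll slide it about 10 mm more, lift off and look.

Call:
carry_out --commands '[[[0,2,0,0,0,0,0],[0,5,0,0,0,0,0],[0,8,0,0,0,0,0],[0,10,0,0,0,0,0],[0,10,0,0,0,0,0]]]'

```text
time: 8.3
tool_pos: [500.7, -95.6, 59.5]
tcp_rot: [179.9, 0.1, 108.0]
ft_force: [0.9, 0.3, 6.4]
finger_gap: 0.3
```

Call:
carry_out --commands '[[[0,0,0,-2,0,0,0],[0,0,0,-12,0,0,0],[0,0,0,-40,0,0,0],[85,0,0,-70,0,0,0],[85,0,0,-100,0,0,0]]]'

```text
time: 8.93
tool_pos: [499.5, -95.3, 159.8]
tcp_rot: [-180.0, -0.0, 108.0]
ft_force: [0.1, 0.1, 0.0]
finger_gap: 36.0
```

Call:
carry_out --commands '[[[85,-30,0,0,0,0,0],[85,-70,0,0,0,0,0],[85,-120,0,0,0,0,0],[85,-160,0,0,0,0,0],[85,-160,0,0,0,0,0]]]'

```text
time: 9.55
tool_pos: [549.2, -250.2, 158.7]
tcp_rot: [-180.0, 0.0, 107.8]
ft_force: [-0.1, 0.2, 0.1]
finger_gap: 85.0
```

```bash
python3 -c "
from h import *
W=dict(top=(315,165,85,70),scene=(150,200,93,75))
look('3',roi=W)
I={n:cv2.imread(f'pics/{n}3.png') for n in W}
for n in W: print(n,axis(I[n],n,W[n],COL['hold'],43.5,0), blob(I[n],W[n],*COL['hold'])[1])
f=lambda im,x,y,w,h,k:cv2.resize(im[y:y+h,x:x+w],(w*k,h*k),interpolation=cv2.INTER_CUBIC)
cv2.imwrite('pics/c3.png',np.hstack([f(cv2.imread('pics/top3.png'),300,165,100,75,4),f(cv2.imread('pics/scene3.png'),155,200,100,75,4)]))"
```

```text
top [331.  209.1] 614 [-72.  -71.1 -69.5] [500.3 -85.3] [80.8 58.5] [[533.5, -114.6], [487.8, -131.0], [463.3, -56.8], [509.6, -46.1]]
scene [222.2 226. ] 484 [-72.9 -74.5 -72.3] [497.7 -84.5] [80.2 51.8] [[507.9, -39.8], [532.5, -113.0], [489.7, -129.1], [462.7, -55.9]]
top (array([-72.9, -70. , -71.9]), array([ 511.4, -130.1]), array([175.8,  72.3])) [[376.41666667 179.08333333]
 [385.25       205.91666667]
 [318.75       223.41666667]
 [314.58333333 204.25      ]]
scene (array([-71.7, -73.4, -71.9]), array([ 511.4, -128.6]), array([173.8,  73.4])) [[242.41666667 224.58333333]
 [176.75       257.25      ]
 [163.75       238.41666667]
 [232.58333333 213.58333333]]
```

View pics/c3.png

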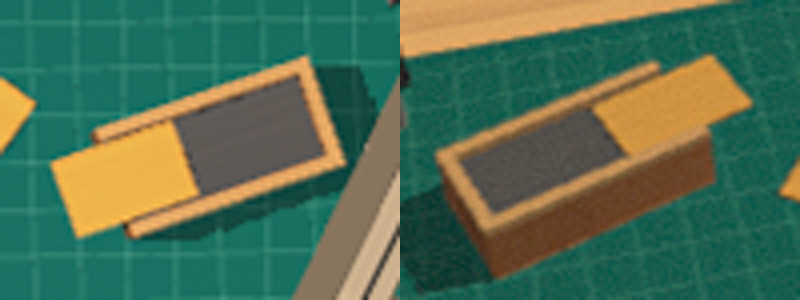

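Overhang is about 32 mm by comparing the combined and holder lengths in both views (top crop: leading edge from (52,162) to (78,238)). The sheet is flat and square in the channel. I'll go above the overhanging part.

Call:
carry_out --commands '[[[85,45,0,0,0,0,0],[85,95,0,0,0,0,0],[85,145,1,0,0,0,0],[85,190,1,0,0,0,0],[85,197,1,0,0,0,0]]]'

```text
time: 10.28
tool_pos: [487.9, -56.5, 158.6]
tcp_rot: [-180.0, -0.1, 108.2]
ft_force: [0.2, 0.3, -0.2]
finger_gap: 84.9
```

Call:
carry_out --commands '[[[85,0,0,20,0,0,0],[85,0,0,50,0,0,0],[85,0,0,70,0,0,0],[85,0,0,80,0,0,0],[85,0,0,80,0,0,0]]]'

```text
time: 10.9
tool_pos: [488.9, -59.8, 78.2]
tcp_rot: [-179.9, -0.0, 108.0]
ft_force: [0.4, 0.0, -0.3]
finger_gap: 85.1
```

Call:
carry_out --commands '[[[85,-0.5,0.5,15,0,0,0],[85,-0.5,0.5,27,0,0,0],[85,-0.5,0.5,36,0,0,0],[85,-0.5,0.5,41,0,0,0],[85,-0.5,0.5,41,0,0,0]]]'

```text
time: 11.52
tool_pos: [489.6, -60.2, 37.1]
tcp_rot: [-180.0, -0.0, 108.0]
ft_force: [0.4, 0.9, -0.3]
finger_gap: 85.3
```

```bash
python3 -c "
from h import *
for n in ('top','scene'): cv2.imwrite(f'pics/{n}4.png',viewer.snapshot(n)[:,:,::-1])
f=lambda im,x,y,w,h,k:cv2.resize(im[y:y+h,x:x+w],(w*k,h*k),interpolation=cv2.INTER_CUBIC)
cv2.imwrite('pics/c4.png',np.hstack([f(cv2.imread('pics/top4.png'),280,165,100,75,4),f(cv2.imread('pics/scene4.png'),165,190,100,75,4)]));print(r.sense()['tool_pos'],r.sense()['ft_force'])"
```

```text
[490.24850236 -60.30431319  37.86641061] [ 0.58527577  0.37516253 -0.24034861]
```

View pics/c4.png

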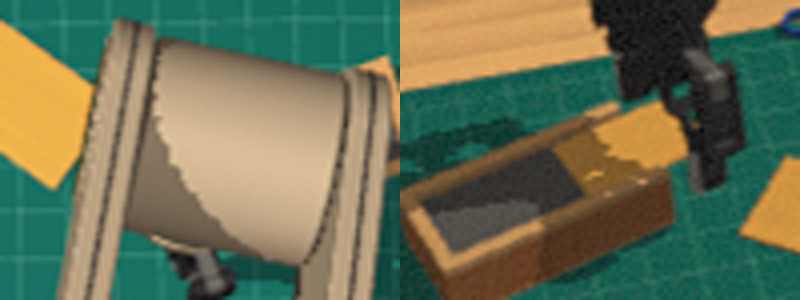

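The fingers straddle the overhanging end (near finger at crop (710,130)), clear of the holder and just beyond its open edge. Now I'll close.

Call:
carry_out --commands '[[[60,0,0,0,0,0,0],[55,0,0,0,0,0,0],[50,0,0,0,0,0,0],[45,0,0,0,0,0,0],[45,0,0,0,0,0,0]]]' --grip_force 35

```text
time: 12.25
tool_pos: [490.2, -60.3, 37.9]
tcp_rot: [180.0, 0.0, 108.0]
ft_force: [-2.0, 0.7, 4.6]
finger_gap: 48.8
```

Call:
carry_out --commands '[[[42,0,0,0,0,0,0],[42,0,0,0,0,0,0],[42,0,0,0,0,0,0]]]'

```text
time: 12.62
tool_pos: [490.2, -60.3, 37.8]
tcp_rot: [180.0, 0.0, 108.0]
ft_force: [-1.2, 0.4, 5.0]
finger_gap: 48.9
```

Call:
carry_out --commands '[[[42,0,0,-1,0,0,0],[42,0,0,-2,0,0,0],[42,0,0,-4,0,0,0],[42,0,0,-7,0,0,0],[42,0,0,-12,0,0,0]]]' --grip_force 50

```text
time: 13.25
tool_pos: [489.8, -60.2, 49.7]
tcp_rot: [-180.0, -0.0, 108.0]
ft_force: [0.8, -0.6, -0.6]
finger_gap: 48.1
```

Call:
carry_out --commands '[[[42,0,0,-8,0,0,0],[42,0,0,-20,0,0,0],[42,0,0,-35,0,0,0],[42,0,0,-50,0,0,0],[42,0,0,-60,0,0,0]]]'

```text
time: 13.88
tool_pos: [490.6, -60.4, 111.3]
tcp_rot: [179.9, 0.1, 108.0]
ft_force: [0.6, -0.0, -0.6]
finger_gap: 47.3
```

```bash
python3 -c "
from h import *
for n in ('top','scene'): cv2.imwrite(f'pics/{n}5.png',viewer.snapshot(n)[:,:,::-1])
f=lambda im,x,y,w,h,k:cv2.resize(im[y:y+h,x:x+w],(w*k,h*k),interpolation=cv2.INTER_CUBIC)
cv2.imwrite('pics/c5.png',np.hstack([f(cv2.imread('pics/top5.png'),280,165,100,75,4),f(cv2.imread('pics/scene5.png'),165,180,100,75,4)]));s=r.sense();print(s['tool_pos'],s['tcp_rot'],s['ft_force'],s['wrist_torque'],s['finger_gap'])
from h import plan
d=[568.3-490,170.7+60.3]
"
```

```text
[491.06913789 -60.49117916 111.39698501] [1.79858665e+02 8.59821531e-02 1.07960569e+02] [-0.36289117  0.38453557 -0.95639246] [ 0.01127438 -0.03377022  0.03648157] 47.72104497233484
```

View pics/c5.png

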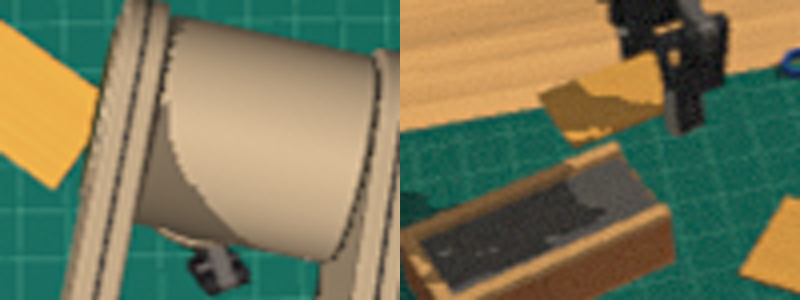

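The sheet is held level off the holder (scene crop: trailing edge from (540,95) to (578,147)). I'll carry it toward the block.

Call:
carry_out --commands '[[[42,10,7,0,0,0,0],[42,32,21,0,0,0,0],[42,58,39,0,0,0,0],[42,84,56,0,0,0,0],[42,111,74,0,0,0,0]]]'

```text
time: 14.6
tool_pos: [525.7, 69.9, 108.6]
tcp_rot: [-179.9, -0.0, 108.0]
ft_force: [0.9, -0.5, -1.2]
finger_gap: 48.0
```

Call:
carry_out --commands '[[[42,30,20,0,0,0,1],[42,60,40,0,0,0,2.2],[42,87,58,0,0,0,3.5],[42,105,70,0,0,0,4.5],[42,111,74,0,0,0,4.7]]]'

```text
time: 15.22
tool_pos: [561.7, 198.3, 108.5]
tcp_rot: [-179.9, -0.0, 103.4]
ft_force: [0.2, -0.4, -1.7]
finger_gap: 48.3
```

Call:
carry_out --commands '[[[42,0,0,10,0,0,0],[42,0,0,25,0,0,0],[42,0,0,40,0,0,0],[42,0,0,48,0,0,0],[42,0,0,50,0,0,0]]]'

```text
time: 15.85
tool_pos: [561.7, 196.1, 58.5]
tcp_rot: [-179.9, 0.0, 103.2]
ft_force: [-0.5, -0.1, -1.6]
finger_gap: 47.6
```

```bash
python3 -c "
from h import *
for n in ('top','scene'): cv2.imwrite(f'pics/{n}6.png',viewer.snapshot(n)[:,:,::-1])
f=lambda im,x,y,w,h,k:cv2.resize(im[y:y+h,x:x+w],(w*k,h*k),interpolation=cv2.INTER_CUBIC)
cv2.imwrite('pics/c6.png',np.hstack([f(cv2.imread('pics/top6.png'),180,150,80,60,5),f(cv2.imread('pics/scene6.png'),300,190,80,60,5)]));s=r.sense();print(s['tool_pos'],s['tcp_rot'],s['ft_force'],s['finger_gap'])
print(proj('scene',[[535,-115.5,114],[487.4,-130.9,114]]))
"
```

```text
[562.35826077 196.44550454  59.51042525] [-1.79993619e+02 -1.83495747e-03  1.03247382e+02] [ 0.25381546 -0.42353281 -1.79417309] 48.07461757111437
[[207.94489358 216.33655039]
 [198.13571307 203.4220187 ]]
```

View pics/c6.png

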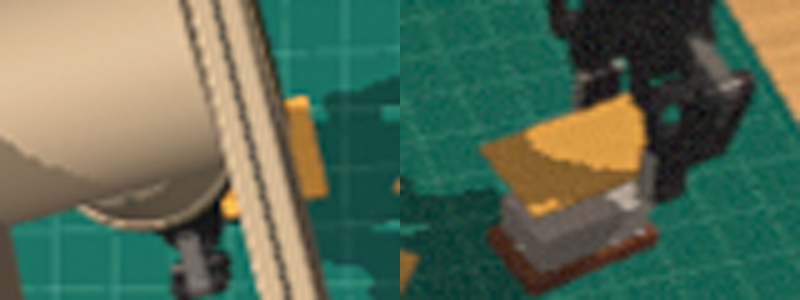

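The sheet hovers over the block and looks level. Its trailing edge shows in the top crop from (305,97) to (328,193) and in the scene crop from (480,148) to (535,217). I'll fit that edge in both views.

Run:
```python
from h import *
a=np.radians(103.3);u=np.array([np.cos(a),np.sin(a)]);v=np.array([u[1],-u[0]]);B=np.array([568.6,170.7])
W=dict(top=(235,160,15,40),scene=(310,205,38,35))
col=([12,130,60],[26,255,255])
K={}
for n in W:
    im=cv2.imread(f"pics/{n}6.png");x,y,w,h=W[n];k=8
    c=cv2.resize(im[y:y+h,x:x+w],None,fx=k,fy=k,interpolation=cv2.INTER_CUBIC)
    m=cv2.inRange(cv2.cvtColor(c,cv2.COLOR_BGR2HSV),np.array(col[0]),np.array(col[1]))
    ct=max(cv2.findContours(m,cv2.RETR_EXTERNAL,cv2.CHAIN_APPROX_NONE)[0],key=cv2.contourArea)[:,0]
    for z in(60,62,64):
        P=np.array([onz(n,(p+.5)/k-.5+np.array([x,y]),z)[:2] for p in ct])-B
        s,l=P@u,P@v
        # trailing edge points: for bins of lateral take min along u
        b=np.arange(l.min()+6,l.max()-6,2);e=[(q,s[np.abs(l-q)<1].min()) for q in b if (np.abs(l-q)<1).any()];e=np.array(e)
        e=e[np.abs(e[:,1]-np.median(e[:,1]))<4]
        f=np.polyfit(e[:,0],e[:,1],1);print(n,z,"trail s at l=0 %.1f tilt %.1f deg"%(f[1],np.degrees(np.arctan(f[0]))),"lat range",l.min().round(1),l.max().round(1),"at trailing",l[s<s.min()+25].min().round(1),l[s<s.min()+25].max().round(1))
```

```text
top 60 trail s at l=0 -40.6 tilt -0.6 deg lat range -27.2 23.4 at trailing -27.2 23.4
top 62 trail s at l=0 -40.6 tilt -0.5 deg lat range -27.4 23.1 at trailing -27.4 23.1
top 64 trail s at l=0 -40.7 tilt -0.5 deg lat range -27.6 22.9 at trailing -27.6 22.9
scene 60 trail s at l=0 -38.4 tilt -2.3 deg lat range -27.8 25.1 at trailing -26.3 25.1
scene 62 trail s at l=0 -39.5 tilt -2.3 deg lat range -26.1 26.7 at trailing -24.6 26.7
scene 64 trail s at l=0 -40.6 tilt -2.3 deg lat range -24.3 28.3 at trailing -22.9 28.3
```

The hover is centred within about 0.5 mm once each view's bias is removed, and yaw agrees within about 0.5° in the top view. I'll lower it.

Call:
carry_out --commands '[[[42,0,0,8,0,0,0],[42,0,0,16,0,0,0],[42,0,0,21,0,0,0],[42,0,0,23,0,0,0],[42,0,0,23,0,0,0]]]'

```text
time: 16.58
tool_pos: [562.2, 196.5, 36.4]
tcp_rot: [-180.0, 0.0, 103.3]
ft_force: [-0.7, 0.3, -0.3]
finger_gap: 48.1
```

Call:
carry_out --commands '[[[42,0,0,0.5,0,0,0],[42,0,0,1,0,0,0],[42,0,0,1.5,0,0,0],[42,0,0,1.5,0,0,0]]]'

```text
time: 17.08
tool_pos: [562.3, 196.6, 35.1]
tcp_rot: [-180.0, 0.0, 103.3]
ft_force: [-0.1, -0.3, -1.1]
finger_gap: 47.9
```

Call:
carry_out --commands '[[[42,0,0,0.5,0,0,0],[42,0,0,1,0,0,0],[42,0,0,1,0,0,0]]]'

```text
time: 17.45
tool_pos: [562.3, 196.5, 34.0]
tcp_rot: [-180.0, 0.0, 103.3]
ft_force: [-0.5, 1.5, -1.7]
finger_gap: 48.1
```

Call:
carry_out --commands '[[[42,0,0,0.5,0,0,0],[42,0,0,1,0,0,0],[42,0,0,1,0,0,0]]]'

```text
time: 17.82
tool_pos: [562.3, 196.5, 33.0]
tcp_rot: [-180.0, 0.0, 103.3]
ft_force: [0.3, 0.1, -0.5]
finger_gap: 47.9
```

Call:
carry_out --commands '[[[42,0,0,0.5,0,0,0],[42,0,0,0.8,0,0,0],[42,0,0,0.8,0,0,0]]]'

```text
time: 18.2
tool_pos: [562.6, 196.6, 32.7]
tcp_rot: [180.0, 0.0, 103.3]
ft_force: [-1.7, 1.1, 4.4]
finger_gap: 48.0
```

Call:
carry_out --commands '[[[42,0,0,0.3,0,0,0],[42,0,0,0.3,0,0,0]]]' --grip_force 20

```text
time: 18.45
tool_pos: [562.7, 196.6, 32.7]
tcp_rot: [180.0, -0.0, 103.3]
ft_force: [-2.8, -1.0, 6.4]
finger_gap: 48.2
```

Call:
carry_out --commands '[[[51,0,0,0,0,0,0],[54,0,0,0,0,0,0],[60,0,0,0,0,0,0],[70,0,0,0,0,0,0],[75,0,0,0,0,0,0]]]'

```text
time: 19.08
tool_pos: [562.3, 196.5, 31.9]
tcp_rot: [-180.0, -0.0, 103.3]
ft_force: [0.3, 0.7, 0.5]
finger_gap: 75.1
```

Call:
carry_out --commands '[[[78,0,0,0,0,0,0],[78,0,0,-10,0,0,0],[78,0,0,-40,0,0,0],[78,0,0,-80,0,0,0],[78,0,0,-120,0,0,0]]]'

```text
time: 19.7
tool_pos: [562.3, 196.5, 153.9]
tcp_rot: [180.0, 0.0, 103.3]
ft_force: [0.5, -0.2, 0.1]
finger_gap: 78.1
```

Call:
carry_out --commands '[[[78,45,0,0,0,0,0],[78,95,0,0,0,0,0],[78,145,0,0,0,0,0],[78,180,0,0,0,0,0],[78,180,0,0,0,0,0]]]'

```text
time: 20.32
tool_pos: [520.1, 374.3, 152.8]
tcp_rot: [180.0, -0.0, 103.5]
ft_force: [0.3, -0.3, 0.6]
finger_gap: 77.8
```

```bash
python3 -c "
from h import *
R=dict(top=(200,155,60,55),scene=(300,205,65,55))
look('7',roi=R,z=34.5)
f=lambda im,x,y,w,h,k:cv2.resize(im[y:y+h,x:x+w],(w*k,h*k),interpolation=cv2.INTER_CUBIC)
cv2.imwrite('pics/c7.png',np.hstack([f(cv2.imread('pics/top7.png'),190,153,80,60,5),f(cv2.imread('pics/scene7.png'),295,205,80,60,5)]))"
```

```text
top [227.9 182.9] 595 [-78.4 -78.2 -78.1] [568.8 170. ] [79.8 49.8] [[599.6, 136.6], [553.2, 127.7], [537.8, 203.1], [584.5, 211.8]]
scene [335.  228.9] 493 [-80.  -78.2 -78.3] [569.  172.1] [80.9 51.5] [[584.5, 216.0], [600.1, 138.9], [552.7, 129.2], [538.3, 205.2]]
```

View pics/c7.png

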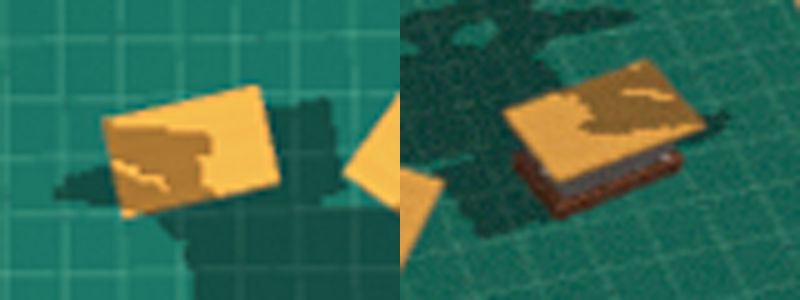

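The sheet lies flat and centred on the block within about 1 mm in both views. Yaw is within about 1.5° of the block's measured axis, so I won't risk nudging it. The robot is clear, so I'm handing in.

```bash
python3 -c "
from bench import r
print(r.hand_in())"
```

```text
the job is handed in; nothing more can be done
None
```

I did the job as asked and handed it in, with about 20 s on the robot clock.

- **Slide:** I pressed the sheet with closed fingertips; no reading passed 6.4 N. It went out of the holder until it overhung by about 32 mm, still flat.
- **Grip and carry:** I gripped the overhanging end by its long sides, lifted it level and carried it over the decoy sheet to the block. I lowered it until it touched at about 5 N, pressed to about 6 N, released and backed away.
- **Final position:** In both views the sheet's centre is within about 1 mm of the block's, and it lies flat on the block with the robot clear.
- **Squareness:** The sheet measures about -78.2° against about -76.7° for the block. That leaves a possible skew of about 1.5°, close to what the cameras can resolve, so I left it alone.
- **Views that disagreed:** The two cameras differed by about 2 mm on absolute position, within their stated calibration. At the hover check they also differed on yaw, 0.5° from the top and 2.3° from the scene camera.
- **Not checked:** I moved nothing near the rings, the box or the screwdriver, but did not measure them again at the end.

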